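Advance the piece counter

TASK

Advance the piece counter whose lever ends in the upright round knob: swing that lever all the way round to its stop, keep it there for a moment, then let it go so that it springs back to rest. Do not work the lever of the other counter, which ends in a flat upright blade.

Things in the scene. Friction and masses are not known exactly. Their poses are not given: they have to be found in the camera images.
- counter: Knobbed counter: grey box 100 x 85 mm, top 70 mm above the bench, number window in its front (-x) face, bolted down on a steel plate 150 x 110 x 8 mm. Origin: at bench level, under the box's centre and the lever's upright pivot; z up. Lever: flat steel arm 14 mm wide, 78 to 86 mm above the bench, at rest along the counter's own +y. Either counter may be the left one.
- knob (a point): Centre of the upright knob on the end of the knobbed counter's lever: black plastic cylinder 22 mm in diameter, 50 mm high, from 86 to 136 mm above the bench (this point at 111 mm), 90 mm from the pivot axis. Moves with the lever.
- advance (a joint): Angle of the knobbed lever, rad: 0 at rest, growing anticlockwise seen from above (from the counter's +y towards its -x) to a rigid stop at 1.1. A spring drives it back to 0: about 3 N at the knob to start it, 6 N at the stop. Let go, it returns by itself in under a second.
- other_lever (a joint): Angle of the lever of the other, otherwise identical counter, rad: 0 at rest, growing the same way, same spring. It ends in a flat upright black plastic blade (44 mm along the arm, 5 mm thick, 26 mm high) in place of a knob. To be left alone.

How it is judged (in metres and radians):
On the way:
1. the knobbed lever is at its stop (0.93 rad or more) and kept there 0.2 s (value of joint advance above 0.93 rad), for 0.2 s.
At the end, for the whole second after the job is handed in: The knobbed lever has been to its stop (within 10 degrees) and is back at rest within 0.12 rad; the other lever is at rest within 0.12 rad (value of joint each of advance, other_lever below 0.12 rad); the robot touches nothing.
It fails at once if the other counter's lever is swung more than 0.3 rad (value of joint other_lever above 0.3 rad).
It also fails if it takes over 40 s, if anything falls off the work surface, if the arm or the gripper's body presses on something with over 40 N, if the wrist force passes 120 N, or if a joint passes its speed limit or range.

ROBOT

A 6-joint arm with a two-finger parallel gripper is mounted at the origin on the work surface. World frame = base frame: x ahead of the robot, y to its left, z up, the work surface at z = 0. Lengths are in mm, angles in rad, forces in N, time in s.
With the tool pointing down it reaches from about 275 to 850 mm from the base axis. Payload 5.2 kg.
Tool frame: the origin (TCP) lies at the very end of the fingers, on their centre line; the grasp point (between the pads) lies 19 mm behind it; y points along the fingers, x is the direction in which the jaws open and shut, and the axes are right-handed (so a half turn about y gives the same grasp; the last joint's range is limited). The gripper opens to 85 mm and grips with 20 to 120 N. Pads are 22 mm wide; open, the fingers measure 114 mm over their backs; the gripper's body (76 mm by 85 mm) begins 54 mm behind the grasp point. The pads swing forward as they close: fully open they stand 13 mm farther back than shut.
Start: joints at [0.919, 0.259, 1.535, -0, 1.348, -0.203], TCP at [238.616, 495.547, 231.31] pointing down, gripper open.
Joint ranges: [-3.14, 3.14], [-0.91, 2.08], [0.19, 2.58], [-1.22, 4.36], [0.22, 2.71], [-3.12, 3.12]. Speed limits (rad/s): [2.57, 2.57, 3.14, 3.14, 3.14, 3.14].

INTERFACE

Orientations are given as a rotation vector (axis times angle).
In Python, from bench import get_state, imaging, job gives the robot as it stands.
- The arm moves only by the tool send_rows, never from a script. Its argument "commands" is a list of rows, each an object of numbers: "tx", "ty", "tz": the shift along the tool's x, y, z in mm; "yaw": the turn about the tool's y in rad; "claw": the opening, from 0 (shut) to 1 (fully open). A call has 1 to 20 rows; each row shifts and turns the commanded pose from where the row before left it, along the tool's axes as they then stand; what a row does not reach is not made up. A row lasts 1/8 s, in which the tool goes at most 62.5 mm and 10.7 degrees, less where a joint would pass 70% of its speed; a pose out of reach is approached as far as the arm can. A call with a gripper value outside its range is refused whole. The fingers move at their own pace and stop on an object; "grip_force" is the grip in N (left out, the last holds). Time passes only in rows, so rows that do not move let the fingers close. It gives the time, the measured TCP pose, the force and the opening at its end, in the units of the state.
- get_state(): the state, without advancing time (a new reading comes with each control period).
- imaging.grab_frame(name): name is "scene" or "top" or "wrist"; returns a dict with "pixels" (384x512x3 uint8, red, green, blue), "intrinsics" (3x3 intrinsics, pixels), "R" (3x3) and "t" (3): a world point X has camera coordinates R X + t; the wrist camera has in their place "T_tool_cam" (4x4, takes a point from camera to tool coordinates, whose origin is the TCP and whose axes are the tool frame's). Camera axes: x right, y down, z forward; pixel columns grow to the right and rows downward; lengths in mm; the calibration is good to about 2 mm. A picture is of the moment at which its call begins: read the wrist's pose just before it. There is no depth.
- job.job_done(): hands the job in, once; it reports no verdict.
The state is a dict: "t": time; "joint_pos": joint angles; "dq": joint speeds; "joint_torque": joint torques, N m; "tool_pos": TCP position; "tcp_rot": TCP orientation; "contact_force": force on the tool from outside, world axes, zero at the start; "ft_torque": the same for the moment, N m; "gripper_width": opening from 0.0 (shut) to 1.0 (fully open).
Only numpy, scipy, OpenCV 4.12 (cv2) and the standard library are available. Lean on these libraries where they do the work, as an engineer would, in place of code of your own. Each camera call takes 0.05 s, during which the arm holds its last target. There are 200 camera calls.

## Working session

There is one attempt and no reset: what is moved stays moved. The work goes in short steps, Python scripts to look and compute and a tool call to move; the robot and the scene stay as the last step left them, time stands still between calls to the robot, and variables do not carry over. Pictures are saved under pics/ and viewed, about 8 in all and at most 12, crops included, and the job is handed in when it is done.

Besides the shell and the picture viewer there is one more tool, called after "Request:" as name(argument=value, ...), one argument or row to a line, values as JSON. send_rows: Moves the arm, as the interface text tells. Its arguments: {"type":"object","properties":{"commands":{"type":"array"},"grip_force":{"type":"number"}},"required":["commands"]}

```bash
mkdir -p pics
python3 - <<'E'
from bench import get_state, imaging
import cv2,pickle
print(get_state())
d={}
for n in("top","scene"):
    f=imaging.grab_frame(n);d[n]=f
    print(n,f["intrinsics"],f["R"],f["t"])
    cv2.imwrite(f"pics/{n}0.png",f["pixels"][:,:,::-1])
pickle.dump(d,open("f0.pkl","wb"))
E
```

```text
{'t': 0.0, 'joint_pos': array([ 9.19216364e-01,  2.59369336e-01,  1.53609764e+00,  1.72375013e-05,
        1.34800520e+00, -2.02784201e-01]), 'dq': array([-0.00030473,  0.00010931, -0.00024107, -0.00144324,  0.00069364,
        0.00130764]), 'joint_torque': array([-2.28665871e-03, -4.46035910e+01, -2.90567082e+01, -2.90583066e-04,
        1.18914663e-02, -4.53885821e-05]), 'tool_pos': array([238.26902297, 495.11625427, 230.45468634]), 'tcp_rot': array([-1.38937002, -0.87121853,  0.87411539]), 'contact_force': array([ 0.47538782, -0.39883354, -0.51892361]), 'ft_torque': array([ 1.59124136e-02,  8.46005545e-05, -3.67327165e-02]), 'gripper_width': 1.0007870952451992}
top [[467.62945082   0.         251.11317589]
 [  0.         467.62945082 196.5734614 ]
 [  0.           0.           1.        ]] [[-0.01653221 -0.99985589  0.00385849]
 [-0.97400862  0.0152327  -0.22599817]
 [ 0.22590682 -0.00749446 -0.97412009]] [  38.24553752  529.67970242 1066.83548081]
scene [[353.32989289   0.         261.08814514]
 [  0.         353.32989289 190.05514023]
 [  0.           0.           1.        ]] [[ 0.59060137  0.80659921  0.02424351]
 [ 0.47791087 -0.32540855 -0.81591082]
 [-0.65022398  0.49346428 -0.57766926]] [-355.80508186 -147.40463097 1061.64260043]
```

View pics/top0.png

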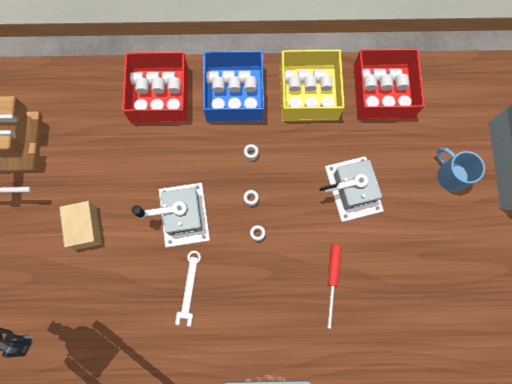

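View pics/scene0.png

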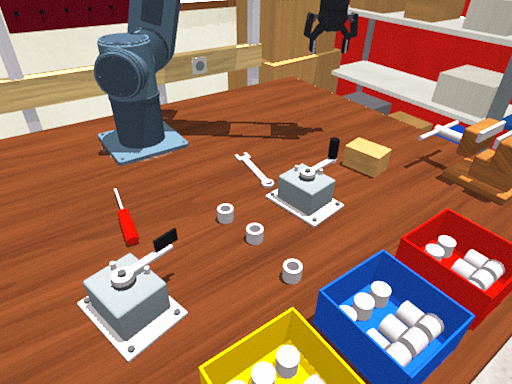

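The top view shows the knobbed counter on the left (knob about (138,211), pivot about (180,208)) and the bladed one on the right (330,187). The scene view agrees: knob at (334,148), blade at (165,240).

```bash
cat > h.py <<'E'
import numpy as np,cv2
def ray(f,uv,z):
    d=f["R"].T@np.linalg.solve(f["intrinsics"],[*uv,1.]); c=-f["R"].T@f["t"]
    return c+d*(z-c[2])/d[2]
def tri(fs,uvs):
    P=[f["intrinsics"]@np.c_[f["R"],f["t"]] for f in fs]
    X=cv2.triangulatePoints(P[0],P[1],*[np.array(u,float).reshape(2,1) for u in uvs]);return (X[:3]/X[3]).ravel()
def proj(f,X):
    p=f["intrinsics"]@(f["R"]@X+f["t"]);return p[:2]/p[2]
def blob(f,box,thr=45):
    x0,y0,x1,y1=box;m=(f["pixels"][y0:y1,x0:x1].max(2)<thr).astype(np.uint8)
    n,l,s,c=cv2.connectedComponentsWithStats(m);i=1+s[1:,4].argmax()
    return c[i]+[x0,y0],s[i]+np.array([x0,y0,0,0,0])
E
python3 - <<'E'
import pickle,numpy as np
from h import *
d=pickle.load(open("f0.pkl","rb"));t,s=d["top"],d["scene"]
a,sa=blob(t,(125,198,156,225));b,sb=blob(s,(322,132,346,164));print(a,sa,b,sb)
K=tri([t,s],[a,b]);print("knob tri",K,proj(t,K),proj(s,K),"ray111",ray(t,a,111),ray(s,b,111))
# plate: bright, box-filter around counter
x0,y0,x1,y1=150,175,220,255
hsv=cv2.cvtColor(t["pixels"][y0:y1,x0:x1],cv2.COLOR_RGB2HSV)
m=((hsv[...,1]<60)&(hsv[...,2]>60)).astype(np.uint8)
m=cv2.morphologyEx(m,cv2.MORPH_CLOSE,np.ones((5,5)));m=cv2.morphologyEx(m,cv2.MORPH_OPEN,np.ones((13,13)))
c=max(cv2.findContours(m,0,2)[0],key=cv2.contourArea)
r=cv2.minAreaRect(c);p=cv2.boxPoints(r)+[x0,y0]
W=np.array([ray(t,q,8) for q in p]);print("plate",W.round(0),np.linalg.norm(np.diff(W,axis=0),axis=1),"centre",W.mean(0))
print("pivot ray 88 from (180,208):",ray(t,(180,208),88), "scene pivot (308,172)",ray(s,(308,172),88))
im=cv2.resize(t["pixels"][170:260,110:230],None,fx=5,fy=5,interpolation=2)
im2=cv2.resize(s["pixels"][120:230,255:375],None,fx=5,fy=5,interpolation=2)
cv2.imwrite("pics/c1.png",np.hstack([cv2.resize(im,(400,300)),cv2.resize(im2,(327,300))])[:,:,::-1])
E
```

```text
[140.42424242 213.21212121] [136 209   8   8  33] [333.11309524 148.06547619] [328 138  11  21 168]
knob tri [485.63821357 285.32817643 109.0346451 ] [139.63372363 212.49475753] [331.35343516 148.39262153] ray111 [483.54998986 283.00348366 111.        ] [489.22991026 287.06429482 111.        ]
plate [[569. 269.   8.]
 [583. 154.   8.]
 [431. 133.   8.]
 [418. 244.   8.]] [115.99701193 153.40098354 112.68616554] centre [500.22022689 200.00383775   8.        ]
pivot ray 88 from (180,208): [499.06379694 196.48313567  88.        ] scene pivot (308,172) [507.97460519 194.32812502  88.        ]
```

View pics/c1.png

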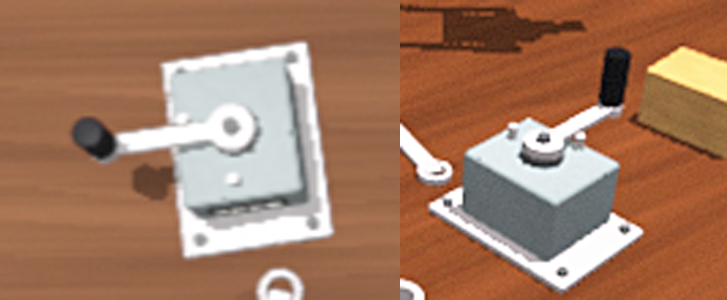

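Knob ≈ (487,287) and pivot ≈ (500,198), 90 mm apart. The triangulated height of 109 mm fits the expected 111, and plate sizes and yaw (about 8.5°) are consistent. Plan: straddle the knob with half-open jaws set tangentially, then push along the arc.

```bash
cat >> h.py <<'E'
from scipy.spatial.transform import Rotation as Ro
def axes(s): return Ro.from_rotvec(s["tcp_rot"]).as_matrix()
def to_tool(s,P): return axes(s).T@(np.array(P)-s["tool_pos"])
E
python3 - <<'E'
from bench import get_state
from h import *
s=get_state();R=axes(s);print(R.round(3));a=np.degrees(np.arctan2(R[1,0],R[0,0]));print("x heading",a,"joint6",s["joint_pos"][5])
print("to knob",to_tool(s,[487,287,150]))
# arc, in tool frame after alignment: x heading 8.5 (or 188.5)
for k in (8.5,188.5): print(k,"yaw needed (rad, +=cw)",np.radians((a-k+180)%360-180))
E
```

```text
[[ 0.434 -0.001 -0.901]
 [ 0.901 -0.001  0.434]
 [-0.002 -1.     0.   ]]
x heading 64.2847243314607 joint6 -0.20279890183300722
to knob [ -79.47059324   80.54783731 -314.41223731]
8.5 yaw needed (rad, +=cw) 0.9736271119013817
188.5 yaw needed (rad, +=cw) -2.1679655416884116
```

Request:
send_rows(
  commands=[
    {"tx": -10, "tz": -39.3, "ty": 7, "claw": 0.6},
    {"tx": -10, "tz": -39.3, "ty": 7, "claw": 0.6},
    {"tx": -10, "tz": -39.3, "ty": 7, "claw": 0.6},
    {"tx": -10, "tz": -39.3, "ty": 7, "claw": 0.6},
    {"tx": -10, "tz": -39.3, "ty": 7, "claw": 0.6},
    {"tx": -10, "tz": -39.3, "ty": 7, "claw": 0.6},
    {"tx": -10, "tz": -39.3, "ty": 7, "claw": 0.6},
    {"tx": -10, "tz": -39.3, "ty": 7, "claw": 0.6},
    {"yaw": 0.163, "claw": 0.6},
    {"yaw": 0.163, "claw": 0.6},
    {"yaw": 0.163, "claw": 0.6},
    {"yaw": 0.163, "claw": 0.6},
    {"yaw": 0.163, "claw": 0.6},
    {"yaw": 0.159, "claw": 0.6},
    {"claw": 0.6},
    {"claw": 0.6},
  ],
)

```text
$.commands[0]: bad value
```

Run:
```python
from bench import get_state,imaging
from h import *
s=get_state();R=axes(s);print(s["t"],s["tool_pos"],s["joint_pos"],s["contact_force"],s["gripper_width"],"heading",np.degrees(np.arctan2(R[1,0],R[0,0])))
print("to knob",to_tool(s,[487,287,96]))
w=imaging.grab_frame("wrist");t=imaging.grab_frame("top")
T=w["T_tool_cam"];print(T)
def wp(P):
    c=np.linalg.inv(T)@np.r_[to_tool(s,P),1];p=w["intrinsics"]@c[:3];return p[:2]/p[2]
im=w["pixels"].copy()
for P in([487,287,136],[500,198,90]):
    p=wp(P);print(P,p);cv2.drawMarker(im,tuple(int(v) for v in p.round()),(255,0,0),0,12)
cv2.imwrite("pics/w1.png",im[:,:,::-1])
```

```text
0.1 [238.29620542 495.13366663 230.5318796 ] [ 9.19187553e-01  2.59282240e-01  1.53602211e+00  3.01258485e-05
  1.34803469e+00 -2.02798902e-01] [-0.39063676 -0.11930273 -0.47480673] 1.0014613215566701 heading 64.2847243314607
to knob [ -79.37854065  134.54775494 -314.43278483]
[[ 9.99999662e-01  3.45999890e-04 -7.45689835e-04  2.75796472e-01]
 [ 8.11783499e-04 -2.72713210e-01  9.62095030e-01 -1.42394156e+02]
 [ 1.29525305e-04 -9.62095310e-01 -2.72713399e-01  6.92079641e+01]
 [ 0.00000000e+00  0.00000000e+00  0.00000000e+00  1.00000000e+00]]
[487, 287, 136] [178.54224878 505.40741928]
[500, 198, 90] [126.04605131 490.33476149]
```

View pics/w1.png

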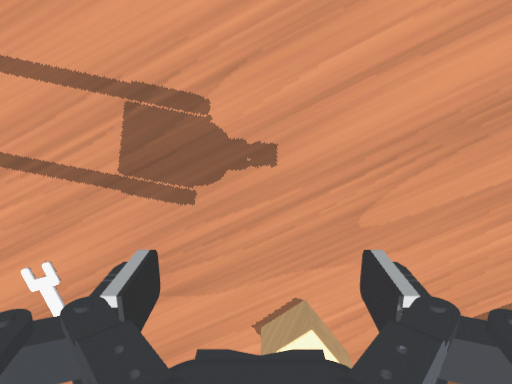

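The row was refused, so the arm hasn't moved: the wrist view only shows bench, wrench and block. I'll give every field in each row.

Request:
send_rows(
  commands=[
    {"tx": -10, "ty": 7, "tz": -39.3, "yaw": 0, "claw": 0.6},
    {"tx": -10, "ty": 7, "tz": -39.3, "yaw": 0, "claw": 0.6},
    {"tx": -10, "ty": 7, "tz": -39.3, "yaw": 0, "claw": 0.6},
    {"tx": -10, "ty": 7, "tz": -39.3, "yaw": 0, "claw": 0.6},
    {"tx": -10, "ty": 7, "tz": -39.3, "yaw": 0, "claw": 0.6},
    {"tx": -10, "ty": 7, "tz": -39.3, "yaw": 0, "claw": 0.6},
    {"tx": -10, "ty": 7, "tz": -39.3, "yaw": 0, "claw": 0.6},
    {"tx": -10, "ty": 7, "tz": -39.3, "yaw": 0, "claw": 0.6},
    {"tx": 0, "ty": 0, "tz": 0, "yaw": 0.163, "claw": 0.6},
    {"tx": 0, "ty": 0, "tz": 0, "yaw": 0.163, "claw": 0.6},
    {"tx": 0, "ty": 0, "tz": 0, "yaw": 0.163, "claw": 0.6},
    {"tx": 0, "ty": 0, "tz": 0, "yaw": 0.163, "claw": 0.6},
    {"tx": 0, "ty": 0, "tz": 0, "yaw": 0.163, "claw": 0.6},
    {"tx": 0, "ty": 0, "tz": 0, "yaw": 0.159, "claw": 0.6},
    {"tx": 0, "ty": 0, "tz": 0, "yaw": 0, "claw": 0.6},
    {"tx": 0, "ty": 0, "tz": 0, "yaw": 0, "claw": 0.6},
  ],
)

```text
t: 2.2
tool_pos: [487.1, 287.0, 175.2]
tcp_rot: [-1.568, -0.118, 0.119]
contact_force: [0.2, 0.5, 0.2]
gripper_width: 0.601
```

```bash
cat > look.py <<'E'
import sys
from bench import get_state,imaging
from h import *
s=get_state();R=axes(s);print(s["t"],s["tool_pos"],s["joint_pos"].round(2),s["contact_force"],s["gripper_width"],"heading",np.degrees(np.arctan2(R[1,0],R[0,0])))
print("to knob",to_tool(s,[487,287,96]))
w=imaging.grab_frame("wrist");t=imaging.grab_frame("top")
T=w["T_tool_cam"]
def wp(P):
    c=np.linalg.inv(T)@np.r_[to_tool(s,P),1];p=w["intrinsics"]@c[:3];return p[:2]/p[2]
im=w["pixels"].copy()
for P in([487,287,136],[500,198,90]):
    p=wp(P);print(P,p);cv2.drawMarker(im,tuple(int(v) for v in p.round()),(255,0,0),0,12)
c=cv2.resize(t["pixels"][130:290,90:260],(408,384))
cv2.imwrite(sys.argv[1],cv2.resize(np.hstack([im,c]),(800,334))[:,:,::-1])
E
python3 look.py pics/w2.png
```

```text
2.2 [487.11927283 287.04283757 175.20869437] [0.34 0.33 1.58 0.   1.23 0.18] [0.1777833  0.45955371 0.22396136] 0.6005163549173648 heading 8.651922255078626
to knob [-1.07706985e-01  7.92087195e+01 -2.19730415e-02]
[487, 287, 136] [259.36810176 225.20011127]
[500, 198, 90] [258.77884989 312.7924128 ]
```

View pics/w2.png

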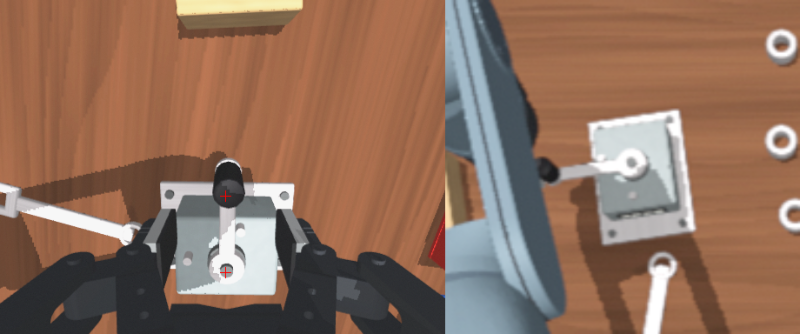

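Markers land on the pivot hub and on the knob within about 2 mm (knob at (229,192), marker at (226,196) in the view), with jaws on either side. Next: descend, narrow the cage, and begin the swing.

Request:
send_rows(
  commands=[
    {"tx": 0, "ty": 16, "tz": 1, "yaw": 0, "claw": 0.6},
    {"tx": 0, "ty": 16, "tz": 0, "yaw": 0, "claw": 0.6},
    {"tx": 0, "ty": 16, "tz": 0, "yaw": 0, "claw": 0.6},
    {"tx": 0, "ty": 16, "tz": 0, "yaw": 0, "claw": 0.6},
    {"tx": 0, "ty": 13, "tz": 0, "yaw": 0, "claw": 0.6},
    {"tx": 0, "ty": 0, "tz": 0, "yaw": 0, "claw": 0.4},
    {"tx": 0, "ty": 0, "tz": 0, "yaw": 0, "claw": 0.4},
    {"tx": 0, "ty": 0, "tz": 0, "yaw": 0, "claw": 0.4},
    {"tx": 0, "ty": 0, "tz": 0, "yaw": 0, "claw": 0.4},
  ],
)

```text
t: 3.42
tool_pos: [487.3, 288.2, 98.9]
tcp_rot: [-1.567, -0.117, 0.115]
contact_force: [0.5, 0.6, -0.1]
gripper_width: 0.398
```

Request:
send_rows(
  commands=[
    {"tx": -9, "ty": 0, "tz": -0.45, "yaw": -0.1, "claw": 0.4},
    {"tx": -9, "ty": 0, "tz": -0.45, "yaw": -0.1, "claw": 0.4},
    {"tx": -9, "ty": 0, "tz": -0.45, "yaw": -0.1, "claw": 0.4},
    {"tx": 0, "ty": 0, "tz": 0, "yaw": 0, "claw": 0.4},
  ],
)

```text
t: 3.92
tool_pos: [462.1, 280.3, 99.0]
tcp_rot: [-1.542, -0.352, 0.349]
contact_force: [2.7, 0.0, -1.6]
gripper_width: 0.402
```

Request:
send_rows(
  commands=[
    {"tx": -9, "ty": 0, "tz": -0.45, "yaw": -0.1, "claw": 0.4},
    {"tx": -9, "ty": 0, "tz": -0.45, "yaw": -0.1, "claw": 0.4},
    {"tx": -9, "ty": 0, "tz": -0.45, "yaw": -0.1, "claw": 0.4},
    {"tx": -9, "ty": 0, "tz": -0.45, "yaw": -0.1, "claw": 0.4},
    {"tx": -9, "ty": 0, "tz": -0.45, "yaw": -0.1, "claw": 0.4},
    {"tx": -9, "ty": 0, "tz": -0.45, "yaw": -0.1, "claw": 0.4},
    {"tx": -9, "ty": 0, "tz": -0.45, "yaw": -0.1, "claw": 0.4},
    {"tx": 0, "ty": 0, "tz": 0, "yaw": 0, "claw": 0.4},
    {"tx": 0, "ty": 0, "tz": 0, "yaw": 0, "claw": 0.4},
  ],
)

```text
t: 5.05
tool_pos: [419.3, 236.8, 98.9]
tcp_rot: [-1.381, -0.892, 0.887]
contact_force: [2.9, 3.1, 0.9]
gripper_width: 0.4
```

```bash
python3 - <<'E'
from bench import get_state
from h import *
s=get_state();v=s["tool_pos"][:2]-[500,198];print(s["tool_pos"],"r",np.hypot(*v),"theta",np.arctan2(v[1],v[0])-np.pi/2-np.radians(8.5),"F tool",axes(s).T@s["contact_force"],"yaw",np.arctan2(axes(s)[1,0],axes(s)[0,0])-np.radians(8.5))
E
python3 look.py pics/w3.png
```

```text
[419.26915232 236.77134276  98.92353604] r 89.55828708596636 theta 0.9747166443697887 F tool [ 4.05950146 -0.92820512 -1.37062632] yaw 0.9957641482626997
5.05 [419.26915232 236.77134276  98.92353604] [ 0.28  0.27  1.88  0.    0.99 -0.86] [2.92580308 3.12689437 0.93911729] 0.39984256732209794 heading 65.55308308589186
to knob [ 73.74905119   3.14248773 -40.86728541]
[487, 287, 136] [449.41268414 394.1490332 ]
[500, 198, 90] [255.90283489 395.03612522]
```

View pics/w3.png

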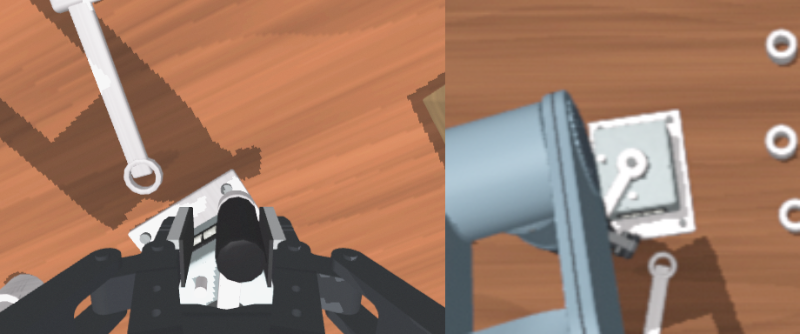

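The knob sits against the trailing (right) finger at wrist-view pixel (240,240) and the lever has swung, at roughly 0.9 rad. Now I go on in small steps to the stop, watching the force.

Request:
send_rows(
  commands=[
    {"tx": -4.5, "ty": 0, "tz": -0.1, "yaw": -0.05, "claw": 0.4},
    {"tx": -4.5, "ty": 0, "tz": -0.1, "yaw": -0.05, "claw": 0.4},
    {"tx": -4.5, "ty": 0, "tz": -0.1, "yaw": -0.05, "claw": 0.4},
    {"tx": 0, "ty": 0, "tz": 0, "yaw": 0, "claw": 0.4},
    {"tx": 0, "ty": 0, "tz": 0, "yaw": 0, "claw": 0.4},
  ],
)

```text
t: 5.78
tool_pos: [414.5, 224.1, 98.9]
tcp_rot: [-1.327, -1.005, 1.001]
contact_force: [1.9, 5.2, 1.8]
gripper_width: 0.4
```

Request:
send_rows(
  commands=[
    {"tx": -2, "ty": 0, "tz": 0, "yaw": -0.02, "claw": 0.4},
    {"tx": -2, "ty": 0, "tz": 0, "yaw": -0.02, "claw": 0.4},
    {"tx": 0, "ty": 0, "tz": 0, "yaw": 0, "claw": 0.4},
    {"tx": 0, "ty": 0, "tz": 0, "yaw": 0, "claw": 0.4},
  ],
)

```text
t: 6.28
tool_pos: [414.3, 222.0, 99.0]
tcp_rot: [-1.311, -1.038, 1.028]
contact_force: [4.1, 12.5, -2.4]
gripper_width: 0.4
```

Force rose from 5 to 13 N over 2 mm, so the lever is at its stop (estimated 1.08–1.1 rad). Next: hold 0.6 s, check by picture, then release upward.

Request:
send_rows(
  commands=[
    {"tx": 0, "ty": 0, "tz": 0, "yaw": 0, "claw": 0.4},
    {"tx": 0, "ty": 0, "tz": 0, "yaw": 0, "claw": 0.4},
    {"tx": 0, "ty": 0, "tz": 0, "yaw": 0, "claw": 0.4},
    {"tx": 0, "ty": 0, "tz": 0, "yaw": 0, "claw": 0.4},
    {"tx": 0, "ty": 0, "tz": 0, "yaw": 0, "claw": 0.4},
  ],
)

```text
t: 6.9
tool_pos: [414.3, 222.0, 98.9]
tcp_rot: [-1.311, -1.038, 1.028]
contact_force: [5.3, 13.2, -1.9]
gripper_width: 0.397
```

```bash
python3 look.py pics/w4.png
```

```text
6.9 [414.31316827 222.02120264  98.94999784] [ 0.25  0.25  1.91  0.    0.98 -1.09] [ 5.30180442 13.20338443 -1.92079738] 0.3973839580279724 heading 76.43850774292225
to knob [ 80.19430712   3.52461878 -55.41454924]
[487, 287, 136] [459.76172401 422.53806991]
[500, 198, 90] [253.37582867 393.94796519]
```

View pics/w4.png

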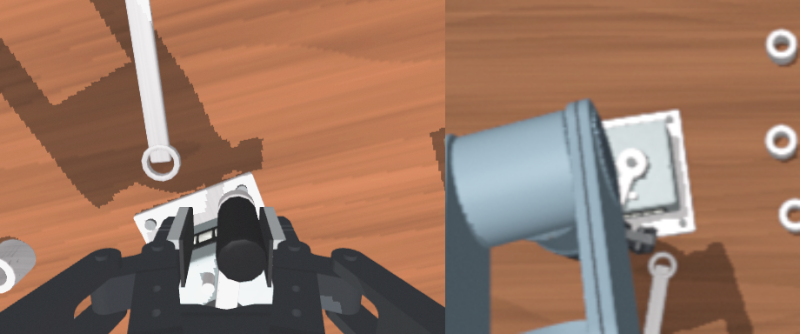

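The top crop shows the arm pointing from the hub (631,162) towards (622,200), i.e. world heading ≈ 165° against 161.5° expected at the stop. The knob is still on the finger with a steady 14 N. Releasing upward.

Request:
send_rows(
  commands=[
    {"tx": 0.5, "ty": -12, "tz": 0, "yaw": 0, "claw": 0.4},
    {"tx": 0.5, "ty": -16, "tz": 0, "yaw": 0, "claw": 0.4},
    {"tx": 0, "ty": -20, "tz": 0, "yaw": 0, "claw": 0.4},
    {"tx": 0, "ty": -30, "tz": 0, "yaw": 0, "claw": 0.4},
    {"tx": 0, "ty": -30, "tz": 0, "yaw": 0, "claw": 0.4},
    {"tx": 0, "ty": -30, "tz": 0, "yaw": 0, "claw": 0.4},
    {"tx": 0, "ty": 0, "tz": 40, "yaw": 0, "claw": 0.4},
    {"tx": 0, "ty": 0, "tz": 40, "yaw": 0, "claw": 0.4},
    {"tx": 0, "ty": 0, "tz": 0, "yaw": 0, "claw": 0.4},
    {"tx": 0, "ty": 0, "tz": 0, "yaw": 0, "claw": 0.4},
    {"tx": 0, "ty": 0, "tz": 0, "yaw": 0, "claw": 0.4},
    {"tx": 0, "ty": 0, "tz": 0, "yaw": 0, "claw": 0.4},
    {"tx": 0, "ty": 0, "tz": 0, "yaw": 0, "claw": 0.4},
    {"tx": 0, "ty": 0, "tz": 0, "yaw": 0, "claw": 0.4},
  ],
)

```text
t: 8.75
tool_pos: [335.0, 238.7, 236.2]
tcp_rot: [-1.31, -1.035, 1.036]
contact_force: [0.2, 0.7, -0.8]
gripper_width: 0.406
```

Run:
```python
from bench import get_state,imaging
from h import *
import pickle
d=pickle.load(open("f0.pkl","rb"))
s=get_state();print(s["t"],s["tool_pos"],s["contact_force"])
t=imaging.grab_frame("top");f=imaging.grab_frame("scene")
for n,g in(("before",d["scene"]),("now",f)): print(n,"knob",blob(g,(322,132,346,164)),"blade",blob(g,(148,222,184,258)))
print("top blade",blob(d["top"],(315,178,345,198))[0],blob(t,(315,178,345,198))[0])
cv2.imwrite("pics/e.png",cv2.resize(np.hstack([t["pixels"],f["pixels"]]),(800,300))[:,:,::-1])
```

```text
8.75 [334.97545489 238.66080316 236.19589153] [ 0.24907109  0.71094753 -0.76807238]
before knob (array([333.11309524, 148.06547619]), array([328, 138,  11,  21, 168])) blade (array([165.19140625, 239.86328125]), array([154, 229,  23,  23, 256]))
now knob (array([333.1030303 , 148.13333333]), array([328, 138,  11,  21, 165])) blade (array([165.0503876 , 239.92635659]), array([154, 229,  23,  23, 258]))
top blade [327.47058824 187.35294118] [328.33333333 187.22222222]
```

View pics/e.png

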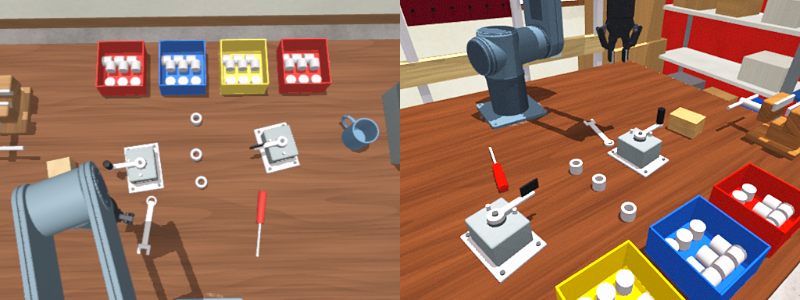

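Both views show the knobbed lever back where it started (scene-view centroid moved under 0.1 px) and the blade unmoved. The gripper is clear of everything at z = 236 mm.

```bash
python3 -c "
from bench import job
print(job.job_done())"
```

```text
the job is handed in; nothing more can be done
None
```

I advanced the knobbed counter once: its lever went to the stop, was held there, and sprang back to rest on release. The job is handed in at about 9 s of the 40 s allowed; no verdict is reported.

- **Method:** The knobbed counter was the left one. I straddled the knob with part-open jaws and pushed it round with one finger. To release, I lifted straight up and backed away.
- **At the stop:** The force rose from about 5 to 13 N over 2 mm of travel, and the finger position put the lever at about 1.08 rad. I held it there for over 0.6 s at a steady 14 N. The lever's direction in the top picture read about 165° against 161.5° expected, which is rough because I judged it by eye.
- **Last checks:** In the scene view the knob and the blade are each within about 0.15 px of where they started. The top view had the blade shifted by 0.9 px, which I put down to image noise. The tool force is about 1 N, which is sensor noise, and the gripper is clear at a height of 236 mm.
- **Refused call:** My first move call was rejected because its rows left out some fields. Nothing moved, and I resent it complete.

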